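Lay out the bench for a circuit-board repair

TASK

Lay out the repair bench from the blue mat, left and right as seen from the robot. Set the metal tin to the left of the circuit-board holder and the green tip block to its right, each level with the holder's middle, its long side parallel to the holder's side, with a gap of about 4 cm to the holder, and stand the copper wire spool flat on the middle of the tin. Stand the orange-capped bottle upright on the floor of the white rack between the two jars, nudging them gently apart so that both stay standing in the rack, and leave the opened phone where it lies.

Things in the scene. Friction and masses are not known exactly. Their poses are not given: they have to be found in the camera images.
- holder: Fixed circuit-board holder: blue base with two aluminium jaws and a green circuit board between them, red screw knob on the side toward the robot. Jaws and base 70 mm along its x, 80 mm along its y, 32 mm high; the 18 mm wide red knob reaches 57 mm out along its -x. Origin at the centre of its underside, on the bench (z = 0); its x points away from the robot (turned up to 0.3 rad), its y to the robot's left, z up.
- rack: Fixed white open-topped trough, outside 170 mm along its x, 56 mm along its y, 26 mm high, walls and floor 4 mm thick (inside 162 by 48 mm). Origin at the centre of its underside, on the bench; z up. It stands left or right of the holder; the blue mat is on the other side. Two jars stand loose in it, side by side along its x.
- amber_jar_mid (a point): Centre (28 mm up) of the loose amber jar with black cap, standing in the rack: 40 mm diameter, 56 mm high, straight up to 28 mm, then a conical shoulder to a 20 mm wide neck and cap from 44 mm up; 70 g. The gap between the two jars is at first narrower than the bottle; they are smooth and slide easily apart along the rack when the bottle's tapered foot is lowered between them.
- green_jar_mid (a point): Centre (28 mm up) of the loose green jar with steel cap, standing in the rack; same size and weight as the amber jar.
- tin_mid (a point): Centre (13 mm up) of the loose flat steel tin, closed, 90 mm along its x, 58 mm along its y, 26 mm high, about 150 g; z up. It starts on the blue mat (3 mm thick, fixed, lying on the bench).
- block_mid (a point): Centre (15 mm up) of the loose green plastic tip block with two square pockets in its top, 60 mm along its x, 36 mm along its y, 30 mm high, 60 g; z up. It starts on the blue mat.
- spool_mid (a point): Centre (12 mm up) of the loose wire spool, axis upright: white flanges 40 mm diameter with a copper-coloured disc on top, copper-coloured core 32 mm, 24 mm high, 70 g. It starts on the blue mat.
- bottle_mid (a point): Centre (50 mm up) of the loose tall white bottle with blue band and orange cap, 100 mm high, standing: 36 mm diameter between 24 and 84 mm above its underside, tapering below that to a 24 mm wide foot; cap 28 mm wide above 84 mm; about 90 g. It starts on the blue mat.
- phone: Bystander, to be left alone: opened phone with silver frame lying flat on the bench behind the holder (farther from the robot), 146 mm along its x, 72 mm along its y, 8 mm thick. Origin at the centre of its underside.
Mind the look-alikes: they are no part of the job. Leave any red look-alike of the part that bears block_mid alone. What is shaped like the part that bears spool_mid but purple or red is not meant.

How it is judged:
At the end, for the whole second after the job is handed in: Tin 109 mm left and block 98 mm right of the holder's centre, level with it (each way +-14 mm), flat, parallel within 0.22 rad; spool flat on the tin's middle +-12 mm; bottle (within 64 mm of both jars) and jars on the rack's floor, upright within 0.15 rad, bottle between them; all at rest (x of tin_mid in the frame of holder between -0.014 and 0.014 m and y of tin_mid in the frame of holder between 0.095 and 0.123 m and z of tin_mid in the frame of holder between 0.007 and 0.019 m and angle between the x axis of each of tin_mid, block_mid and the x axis of holder, either way round below 0.22 rad and angle between each of tin_mid, block_mid's own z axis and vertical below 0.08 rad and x of spool_mid in the frame of tin_mid between -0.012 and 0.012 m and y of spool_mid in the frame of tin_mid between -0.012 and 0.012 m and z of spool_mid in the frame of tin_mid between 0.021 and 0.029 m and angle between spool_mid's own z axis and vertical below 0.1 rad and x of block_mid in the frame of holder between -0.014 and 0.014 m and y of block_mid in the frame of holder between -0.112 and -0.084 m and z of block_mid in the frame of holder between 0.009 and 0.021 m and x of bottle_mid in the frame of rack between -0.05 and 0.05 m and y of bottle_mid in the frame of rack between -0.012 and 0.012 m and z of bottle_mid in the frame of rack between 0.048 and 0.06 m and angle between each of bottle_mid, amber_jar_mid, green_jar_mid's own z axis and vertical below 0.15 rad and x of amber_jar_mid in the frame of rack between -0.066 and 0.066 m and y of amber_jar_mid in the frame of rack between -0.012 and 0.012 m and z of amber_jar_mid in the frame of rack between 0.026 and 0.038 m and x of green_jar_mid in the frame of rack between -0.066 and 0.066 m and y of green_jar_mid in the frame of rack between -0.012 and 0.012 m and z of green_jar_mid in the frame of rack between 0.026 and 0.038 m and horizontal distance between amber_jar_mid and green_jar_mid above 0.066 m and horizontal distance between bottle_mid and amber_jar_mid below 0.064 m and horizontal distance between bottle_mid and green_jar_mid below 0.064 m and linear speed of each of tin, spool, block, bottle below 0.02 m/s); the robot touches nothing.
It fails at once if the opened phone is displaced by more than 20 mm (distance of phone from where it was at the start of the episode above 0.02 m).
It fails at once if a jar is knocked over (tilted beyond 0.6 rad) (angle between any of amber_jar_mid, green_jar_mid's own z axis and vertical above 0.6 rad).
It fails at once if the bottle is pressed against a jar with more than 15 N (contact force between bottle and amber_jar above 15 N or contact force between bottle and green_jar above 15 N).
It fails at once if a jar is lifted or thrown out of the rack (z of any of amber_jar_mid, green_jar_mid in the frame of rack above 0.06 m).
It also fails if it takes over 115 s, if anything falls off the work surface, if the arm or the gripper's body presses on something with over 40 N, if the wrist force passes 120 N, or if a joint passes its speed limit or range.

ROBOT

A 6-joint arm with a two-finger parallel gripper is mounted at the origin on the work surface. World frame = base frame: x ahead of the robot, y to its left, z up, the work surface at z = 0. Lengths are in m, angles in rad, forces in N, time in s.
With the tool pointing down it reaches from about 0.35 to 0.975 m from the base axis. Payload 4.9 kg.
Tool frame: the origin (TCP) lies at the very end of the fingers, on their centre line; the grasp point (between the pads) lies manip.grip_point_offset behind it (manip.grip_point_offset is the distance from the TCP to the grasp point, in m); z points along the fingers, y is the line along which they close (so a half turn about z gives the same grasp; the last joint's range is limited). The gripper opens to 85 mm and grips with 20 to 120 N. Pads are 22 mm wide; open, the fingers measure 114 mm over their backs; the gripper's body (76 mm by 85 mm) begins 54 mm behind the grasp point. The pads swing forward as they close: fully open they stand 13 mm farther back than shut.
Start: joints at [-1.407, 0.053, 1.613, -0, 1.476, -0.119], TCP at [0.174, -0.6, 0.198] pointing down, gripper open.
Joint ranges: [-3.01, 3.01], [-1.01, 2.22], [0.06, 2.58], [-1.02, 4.17], [0.09, 2.62], [-3.14, 3.14]. Speed limits (rad/s): [2.57, 2.57, 3.14, 3.14, 3.14, 3.14].

INTERFACE

Orientations are given as a unit quaternion [w, x, y, z].
In Python, from plant import manip gives the robot as it stands.
- The arm moves only by the shell command python3 -m crank 'ROWS' [OPENING]. ROWS is JSON, a list of rows, each an object of numbers: "x", "y", "z": the shift along the tool's x, y, z in cm; "turn": the turn about the tool's z in rad. In form: [{"x": .., "y": .., "z": .., "turn": ..}, ...]. A call has 1 to 5 rows; each row shifts and turns the commanded pose from where the row before left it, along the tool's axes as they then stand; what a row does not reach is not made up. A row lasts 1/10 s, in which the tool goes at most 50 mm and 8.59 degrees, less where a joint would pass 70% of its speed; a pose out of reach is approached as far as the arm can. A call with a gripper value outside its range is refused whole. OPENING is the opening in per cent of the stroke, from 0 (shut) to 100 (fully open), set as the call begins (- or left out, the last holds). The fingers move at their own pace and stop on an object; the grip force is fixed at half the most. Time passes only in rows, so rows that do not move let the fingers close. It gives the time, the measured TCP pose, the force, the opening and the grip force at its end, in the units of the state.
- manip.state(): the state, without advancing time (a new reading comes with each control period).
- manip.grab_frame(name): name is "side" or "top"; returns (picture, depth): 384x512x3 uint8, red, green, blue; 384x512 float32, m along the optical axis (not along the pixel's ray), 0 where there is no reading.
- manip.camera_model(name): a dict with "mtx" (3x3 intrinsics, pixels), "k1" (the pictures are not rectified: a ray, as slopes to the right and down, at radius r is drawn at 1 + k1 r^2 times it, then the intrinsics apply), "world_to_cam" (4x4, takes a point from world to camera coordinates). Camera axes: x right, y down, z forward; pixel columns grow to the right and rows downward; lengths in m; the calibration is good to about 2 mm. A picture is of the moment at which its call begins. camera_model takes no time and is no camera call.
- manip.job_done(): hands the job in; it is judged then, once.
The state is a dict: "time": time; "joint_pos": joint angles; "joint_vel": joint speeds; "joint_efforts": joint torques, N m; "tool_pos": TCP position; "tool_rot": TCP orientation; "contact_force": force on the tool from outside, world axes, zero at the start; "ft_torque": the same for the moment, N m; "gripper_width": opening from 0.0 (shut) to 1.0 (fully open); "grasp_force": force on a finger pad.
Only numpy, scipy, OpenCV 4.12 (cv2) and the standard library are available. Lean on these libraries where they do the work, as an engineer would, in place of code of your own. Each camera call takes 0.05 s, during which the arm holds its last target. There are 200 camera calls.

## Working session

There is one attempt and no reset: what is moved stays moved. The work goes in short steps, Python scripts to look and compute and a shell command to move; the robot and the scene stay as the last step left them, time stands still between calls to the robot, and variables do not carry over. Pictures are saved under pics/ and viewed, at most 14 in all, crops included, and the job is handed in when it is done.

```bash
ls; mkdir -p pics
python3 - <<'E'
from plant import manip
import cv2,numpy as np
print(manip.grip_point_offset); s=manip.state(); print(s)
for n in("top","side"):
    p,d=manip.grab_frame(n); cv2.imwrite(f"pics/{n}0.png",p[:,:,::-1]); np.savez(f"{n}0.npz",p=p,d=d)
    c=manip.camera_model(n); print(n,c)
E
```

```text
pics
0.0187
{'time': 0.0, 'joint_pos': array([-1.40700213e+00,  5.33392971e-02,  1.61427570e+00, -5.24675779e-05,
        1.47601412e+00, -1.18982079e-01]), 'joint_vel': array([-0.00073075, -0.00072327,  0.00105863,  0.00114245, -0.00015169,
        0.0019234 ]), 'joint_efforts': array([-1.80806852e-03, -3.93682086e+01, -3.70176744e+01, -2.79181168e-04,
        6.88008178e-03,  1.15631698e-05]), 'tool_pos': array([ 0.17427154, -0.59949531,  0.19678491]), 'tool_rot': array([-1.01739035e-03,  9.90020470e-01,  1.40919945e-01, -4.89195759e-05]), 'contact_force': array([-0.44119108,  0.53869926, -0.5399773 ]), 'ft_torque': array([ 0.00133616, -0.02140076, -0.03024631]), 'grasp_force': 0.0, 'gripper_width': 1.0026344878549067}
top {'mtx': array([[360.31707806,   0.        , 256.58189412],
       [  0.        , 360.31707806, 190.86440309],
       [  0.        ,   0.        ,   1.        ]]), 'k1': -0.039133032829110466, 'world_to_cam': array([[-0.02328432, -0.99948254, -0.02219216, -0.06408255],
       [-0.99328269,  0.02564524, -0.11283534,  0.50926103],
       [ 0.11334607,  0.01941579, -0.99336584,  1.02168406],
       [ 0.        ,  0.        ,  0.        ,  1.        ]])}
side {'mtx': array([[408.02800082,   0.        , 254.28644908],
       [  0.        , 408.02800082, 187.62368398],
       [  0.        ,   0.        ,   1.        ]]), 'k1': -0.021379969783343493, 'world_to_cam': array([[-9.64762591e-01, -2.63120173e-01, -9.58213035e-04,
         4.79343783e-01],
       [-1.70978247e-01,  6.29672595e-01, -7.57811891e-01,
         1.83581555e-01],
       [ 1.99998956e-01, -7.30944730e-01, -6.52472389e-01,
         9.91175461e-01],
       [ 0.00000000e+00,  0.00000000e+00,  0.00000000e+00,
         1.00000000e+00]])}
```

View pics/top0.png

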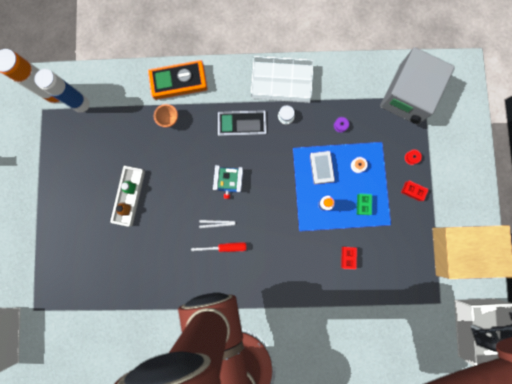

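View pics/side0.png

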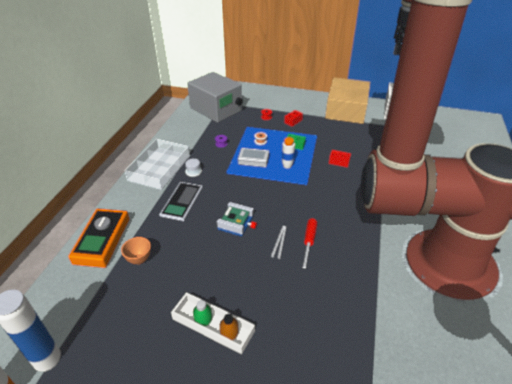

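```bash
cat > h.py <<'E'
import numpy as np,cv2
from plant import manip
def dirs(name,px):
    c=manip.camera_model(name)
    n=cv2.undistortPoints(np.float64(px).reshape(-1,1,2),c["mtx"],np.array([c["k1"],0,0,0.])).reshape(-1,2)
    W=c["world_to_cam"]; return np.c_[n,np.ones(len(n))],W[:3,:3],W[:3,3]
def plane(name,px,z):
    n,R,t=dirs(name,px); o=-R.T@t; d=n@R; return o+d*((z-o[2])/d[:,2])[:,None]
def cloud(name,d):
    v,u=np.mgrid[:384,:512]; n,R,t=dirs(name,np.c_[u.ravel(),v.ravel()])
    return ((n*d.reshape(-1,1)-t)@R).reshape(384,512,3)
def mask(hsv,roi,lo,hi):
    m=cv2.inRange(hsv,lo,hi); k=np.zeros_like(m); u0,v0,u1,v1=roi; k[v0:v1,u0:u1]=m[v0:v1,u0:u1]; return k
def rect(P):
    (c,s,a)=cv2.minAreaRect(np.float32(P[:,:2]))
    a=np.deg2rad(a)
    if s[0]<s[1]: s=s[::-1]; a+=np.pi/2
    a=(a+np.pi/2)%np.pi-np.pi/2   # angle of long side from world x
    return np.round([*c,*s,a],4)
E
python3 - <<'E'
from h import *
f=np.load("top0.npz"); P=cloud("top",f["d"]); d=f["d"]; print((d==0).mean())
bench=P[270:290,260:320]; print("bench z",np.nanmean(bench[...,2]),bench[...,2].std())
for n,(u0,v0,u1,v1),lo,hi in [("tin",(308,148,338,188),.022,.036),("block",(354,190,380,220),.026,.040),("spool",(347,152,373,178),.020,.034),("bottle",(312,185,345,215),.092,.115),
  ("holder",(208,160,250,197),.024,.045),("holderlow",(208,160,250,192),.008,.045),("rack",(105,160,150,232),.018,.03),("green",(112,175,142,197),.048,.07),("amber",(108,198,138,222),.048,.07)]:
    Q=P[v0:v1,u0:u1].reshape(-1,3); q=Q[(Q[:,2]>lo)&(Q[:,2]<hi)]
    print(n,len(q),rect(q),"med",np.round(np.median(q,0),4),"mean",np.round(q.mean(0),4))
E
python3 - <<'E'
import cv2
p=cv2.imread("pics/top0.png")
a=cv2.resize(p[140:225,290:385],None,fx=4,fy=4,interpolation=2); b=cv2.resize(p[140:225,205:250],None,fx=4,fy=4,interpolation=2);c=cv2.resize(p[150:235,100:150],None,fx=4,fy=4,interpolation=2)
cv2.imwrite("pics/z.png",cv2.hconcat([c,b,a]))
E
```

```text
0.004023234049479167
bench z 0.009279539087309366 0.0923105048190171
tin 608 [ 0.5744 -0.2698  0.091   0.059   0.0854] med [ 0.5739 -0.269   0.0296] mean [ 0.5739 -0.2691  0.0296]
block 199 [ 0.4623 -0.388   0.0602  0.0365 -0.0673] med [ 0.4612 -0.3884  0.0334] mean [ 0.462  -0.388   0.0333]
spool 150 [ 0.5807 -0.3803  0.0399  0.037  -0.82  ] med [ 0.5804 -0.38    0.0277] mean [ 0.5805 -0.3803  0.0279]
bottle 89 [ 0.4646 -0.2698  0.0264  0.026   0.6827] med [ 0.464  -0.2691  0.1037] mean [ 0.4647 -0.269   0.103 ]
holder 573 [0.5485 0.008  0.0807 0.0689 1.454 ] med [0.548  0.0087 0.03  ] mean [0.5479 0.0079 0.0302]
holderlow 657 [0.5469 0.0082 0.0808 0.0725 1.4595] med [0.5461 0.0084 0.0297] mean [0.5464 0.0076 0.028 ]
rack 358 [ 0.505   0.3085  0.1707  0.0596 -0.2194] med [0.5048 0.2999 0.0252] mean [0.5024 0.3069 0.0247]
green 46 [ 0.5301  0.2999  0.0183  0.0183 -0.9729] med [0.5281 0.2994 0.0595] mean [0.5291 0.2993 0.0582]
amber 50 [0.4653 0.316  0.0194 0.018  1.5266] med [0.465  0.3142 0.0592] mean [0.4655 0.3152 0.0584]
```

View pics/z.png

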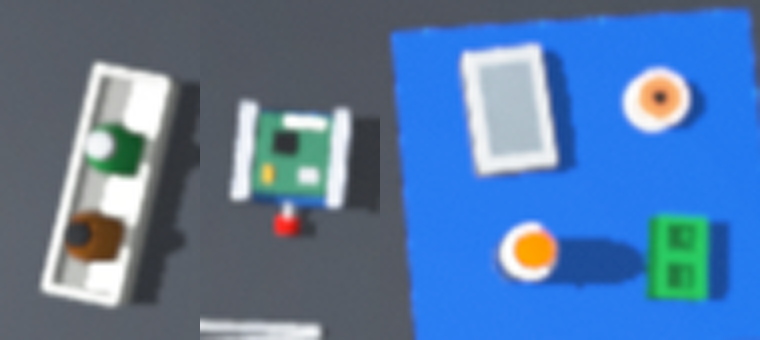

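```bash
cat > plan.py <<'E'
import sys,numpy as np
from plant import manip
def plan(x,y,z,psi):
    s=manip.state(); p=s["tool_pos"]; q=s["tool_rot"]
    from scipy.spatial.transform import Rotation as R
    r=R.from_quat([q[1],q[2],q[3],q[0]]).as_matrix(); ps=np.arctan2(r[1,0],r[0,0])
    t=(ps-psi+np.pi)%(2*np.pi)-np.pi; dx=np.array([x,y,z])-p
    f=lambda a:(round(100*(dx[0]*np.cos(a)+dx[1]*np.sin(a)),2),round(100*(dx[0]*np.sin(a)-dx[1]*np.cos(a)),2),round(-100*dx[2],2))
    print("psi %.3f pos %s turn %.3f | after turn:"%(ps,p.round(4),t),f(psi),"before turn:",f(ps),"t",round(s["time"],1),"F",s["contact_force"].round(1),"w",round(s["gripper_width"],3),"g",round(float(s["grasp_force"]),1))
if __name__=="__main__": plan(*map(float,sys.argv[1:]))
E
python3 plan.py 0.574 -0.269 0.20 0.085
python3 - <<'E'
from h import *
P=cloud("top",np.load("top0.npz")["d"])
for v,u in((240,440),(250,460),(270,440),(85,420)): print(P[v,u].round(3))
E
```

```text
psi 0.283 pos [ 0.1743 -0.5996  0.1969] turn 0.198 | after turn: (np.float64(42.63), np.float64(-29.54), np.float64(-0.31)) before turn: (np.float64(47.61), np.float64(-20.59), np.float64(-0.31)) t 0.1 F [-1.1 -0.5 -0.5] w 1.0 g 0.0
[ 0.353 -0.589  0.049]
[ 0.325 -0.627  0.081]
[ 0.268 -0.591  0.033]
[ 0.782 -0.539  0.111]
```

```bash
python3 -m crank '[{"turn":0.1},{"turn":0.098},{"x":2,"y":-1.4},{"x":3,"y":-2.1},{"x":3.4,"y":-2.35}]' 100 && python3 -m crank '[{"x":3.4,"y":-2.35},{"x":3.4,"y":-2.35},{"x":3.4,"y":-2.35},{"x":3.4,"y":-2.35},{"x":3.4,"y":-2.35}]' && python3 -m crank '[{"x":3.4,"y":-2.35},{"x":3.4,"y":-2.35},{"x":3.4,"y":-2.35},{"x":3.4,"y":-2.35},{"x":2,"y":-1.4}]'; python3 -m crank '[{"x":1,"y":-0.5},{}]'; python3 plan.py 0.574 -0.269 0.10 0.085
```

```text
psi 0.283 pos [ 0.1743 -0.5996  0.1969] turn 0.198 | after turn: (np.float64(42.63), np.float64(-29.54), np.float64(9.69)) before turn: (np.float64(47.61), np.float64(-20.59), np.float64(9.69)) t 0.1 F [-1.1 -0.5 -0.5] w 1.0 g 0.0schema error: expected keys x, y, z, turn
schema error: expected keys x, y, z, turn
```

```bash
python3 -m crank '[{"x":0,"y":0,"z":0,"turn":0.1},{"x":0,"y":0,"z":0,"turn":0.098},{"x":2,"y":-1.4,"z":0,"turn":0},{"x":3,"y":-2.1,"z":0,"turn":0},{"x":3.4,"y":-2.35,"z":0,"turn":0}]' 100 && python3 -m crank '[{"x":3.4,"y":-2.35,"z":0,"turn":0},{"x":3.4,"y":-2.35,"z":0,"turn":0},{"x":3.4,"y":-2.35,"z":0,"turn":0},{"x":3.4,"y":-2.35,"z":0,"turn":0},{"x":3.4,"y":-2.35,"z":0,"turn":0}]' && python3 -m crank '[{"x":3.4,"y":-2.35,"z":0,"turn":0},{"x":3.4,"y":-2.35,"z":0,"turn":0},{"x":3.4,"y":-2.35,"z":0,"turn":0},{"x":2,"y":-1.4,"z":0,"turn":0},{"x":0,"y":0,"z":0,"turn":0}]'; python3 plan.py 0.574 -0.269 0.10 0.085
```

```text
time: 0.6
tool_pos: [0.2532, -0.534, 0.1972]
tool_rot: [-0.001, 0.999, 0.041, -0.0]
contact_force: [0.6, 0.2, 0.4]
gripper_width: 0.998
grasp_force: 0.0
time: 1.1
tool_pos: [0.4135, -0.4017, 0.1975]
tool_rot: [-0.0, 0.999, 0.042, -0.0]
contact_force: [0.0, -0.6, 0.2]
gripper_width: 1.0
grasp_force: 0.0
time: 1.6
tool_pos: [0.5286, -0.3063, 0.1973]
tool_rot: [-0.001, 0.999, 0.044, -0.0]
contact_force: [0.3, -0.4, -0.6]
gripper_width: 0.999
grasp_force: 0.0
psi 0.089 pos [ 0.5286 -0.3063  0.1973] turn 0.004 | after turn: (np.float64(4.84), np.float64(-3.33), np.float64(9.73)) before turn: (np.float64(4.85), np.float64(-3.31), np.float64(9.73)) t 1.6 F [ 0.3 -0.4 -0.6] w 0.999 g 0.0
```

```bash
python3 -m crank '[{"x":2.45,"y":-1.65,"z":2,"turn":0},{"x":2.4,"y":-1.65,"z":3,"turn":0},{"x":0,"y":0,"z":4,"turn":0},{"x":0,"y":0,"z":4,"turn":0},{"x":0,"y":0,"z":2,"turn":0}]' && python3 -m crank '[{"x":0,"y":0,"z":1.5,"turn":0},{"x":0,"y":0,"z":1,"turn":0},{"x":0,"y":0,"z":0,"turn":0}]' ; python3 plan.py 0.574 -0.269 0.003 0.085
```

```text
time: 2.1
tool_pos: [0.5693, -0.2706, 0.0429]
tool_rot: [-0.002, 0.999, 0.042, -0.003]
contact_force: [-0.0, 0.1, -0.8]
gripper_width: 1.0
grasp_force: 0.0
time: 2.4
tool_pos: [0.5717, -0.2718, 0.022]
tool_rot: [-0.0, 0.999, 0.042, -0.001]
contact_force: [-0.1, -0.1, -1.0]
gripper_width: 1.002
grasp_force: 0.0
psi 0.084 pos [ 0.5717 -0.2718  0.022 ] turn -0.001 | after turn: (np.float64(0.26), np.float64(-0.26), np.float64(1.9)) before turn: (np.float64(0.26), np.float64(-0.26), np.float64(1.9)) t 2.4 F [-0.1 -0.1 -1. ] w 1.002 g 0.0
```

```bash
python3 -m crank '[{"x":0.25,"y":-0.25,"z":0.9,"turn":0},{"x":0,"y":0,"z":0.9,"turn":0},{"x":0,"y":0,"z":0,"turn":0}]' && for i in 1; do python3 -m crank '[{"x":0,"y":0,"z":0,"turn":0},{"x":0,"y":0,"z":0,"turn":0},{"x":0,"y":0,"z":0,"turn":0},{"x":0,"y":0,"z":0,"turn":0},{"x":0,"y":0,"z":0,"turn":0}]' 0;  python3 -m crank '[{"x":0,"y":0,"z":0,"turn":0},{"x":0,"y":0,"z":0,"turn":0},{"x":0,"y":0,"z":0,"turn":0}]'; done;  python3 plan.py 0.574 -0.269 0.003 0.085
```

```text
time: 2.7
tool_pos: [0.5743, -0.2685, 0.004]
tool_rot: [-0.0, 0.999, 0.043, -0.001]
contact_force: [-0.6, 0.2, -0.4]
gripper_width: 1.001
grasp_force: 0.0
time: 3.2
tool_pos: [0.5749, -0.2691, 0.0052]
tool_rot: [0.0, 0.999, 0.042, 0.0]
contact_force: [-0.3, -0.1, 0.4]
gripper_width: 0.146
grasp_force: 0.0
time: 3.5
tool_pos: [0.5748, -0.269, 0.005]
tool_rot: [-0.0, 0.999, 0.042, -0.0]
contact_force: [-0.1, -0.1, -0.0]
gripper_width: 0.003
grasp_force: 0.0
psi 0.085 pos [ 0.5748 -0.269   0.005 ] turn -0.000 | after turn: (np.float64(-0.08), np.float64(-0.01), np.float64(0.2)) before turn: (np.float64(-0.08), np.float64(-0.01), np.float64(0.2)) t 3.5 F [-0.1 -0.1 -0. ] w 0.003 g 0.0
```

Run:
```python
from h import *
p,d=manip.grab_frame("side"); cv2.imwrite("pics/s1.png",cv2.resize(p[90:230,190:350],None,fx=4,fy=4,interpolation=2)[:,:,::-1])
p,d=manip.grab_frame("top"); np.savez("top1.npz",p=p,d=d)
```

```text
(no output)
```

View pics/s1.png

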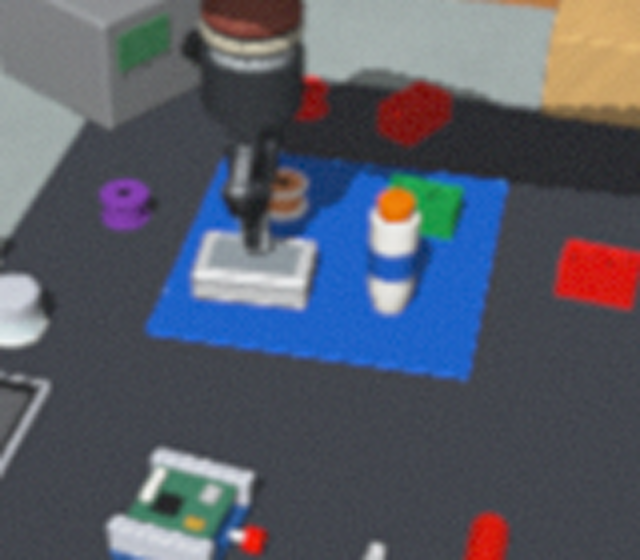

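```bash
python3 - <<'E'
from h import *
for z in(0.005,.02,.03,.04): print(z,plane("side",[[254.5,152.5]],z).round(4))
E
python3 -m crank '[{"x":0,"y":0,"z":-2,"turn":0},{"x":0,"y":0,"z":-4,"turn":0},{"x":0,"y":0,"z":0,"turn":0}]'
python3 - <<'E'
from h import *
o=[]
for n in("side","top"):
    p,d=manip.grab_frame(n); np.savez(n+"2.npz",p=p,d=d)
    pr=np.array(manip.state()["tool_pos"]); c=manip.camera_model(n)
    q=c["world_to_cam"][:3]@np.r_[pr,1]; a=q[:2]/q[2]; a=a*(1+c["k1"]*(a@a)); u=c["mtx"][:2,:2]@a+c["mtx"][:2,2]; print(n,u.round(1),pr.round(4))
    x,y=u.round().astype(int); k=p[y-40:y+40,x-40:x+40].copy(); k=cv2.resize(k,None,fx=5,fy=5,interpolation=0); cv2.drawMarker(k,(int((u[0]-x+40.5)*5),int((u[1]-y+40.5)*5)),(255,0,255),0,20,1); o.append(k[:,:,::-1])
cv2.imwrite("pics/tip.png",cv2.hconcat(o))
E
```

```text
0.005 [[ 0.5806 -0.3098  0.005 ]]
0.02 [[ 0.5751 -0.2897  0.02  ]]
0.03 [[ 0.5715 -0.2764  0.03  ]]
0.04 [[ 0.5678 -0.263   0.04  ]]
time: 3.9
tool_pos: [0.5786, -0.2714, 0.0716]
tool_rot: [0.003, 0.999, 0.042, 0.005]
contact_force: [0.9, -0.6, 0.9]
gripper_width: -0.0
grasp_force: 0.0
side [252.2 142.9] [ 0.5773 -0.2706  0.0692]
top [324.1 163.5] [ 0.5759 -0.2697  0.0668]
```

View pics/tip.png

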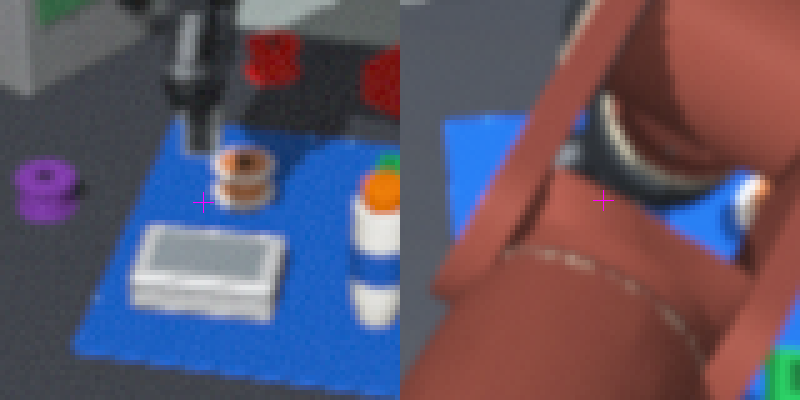

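Run:
```python
from h import *
print([a for a in dir(manip) if a[0]!='_'])
f=np.load("side2.npz"); P=cloud("side",f["d"])
for v in range(122,146,2): print(v,P[v,252].round(4), f["p"][v,252])
print("tin", P[150:155,240:260].reshape(-1,3).mean(0).round(4))
Q=P[95:215,200:360].reshape(-1,3); k=Q[(abs(Q[:,0]-.464)<.02)&(abs(Q[:,1]+.269)<.02)]; print("bottle top",k[:,2].max())
k=Q[(abs(Q[:,0]-.575)<.05)&(abs(Q[:,1]+.269)<.04)&(Q[:,2]>.022)&(Q[:,2]<.036)];print(rect(k),np.median(k,0))
k=Q[(abs(Q[:,0]-.575)<.03)&(abs(Q[:,1]+.269)<.03)&(Q[:,2]>.06)];print("tip zmin",np.percentile(k[:,2],[0,1,3,5]),k[k[:,2]<k[:,2].min()+.01].mean(0))
```

```text
['IKError', 'camera_model', 'grab_frame', 'grip_point_offset', 'job_done', 'state']
122 [ 0.5662 -0.2303  0.1699] [36 34 33]
124 [ 0.5694 -0.2415  0.156 ] [30 31 32]
126 [ 0.575  -0.2612  0.1364] [38 42 41]
128 [ 0.575  -0.2611  0.1295] [48 52 53]
130 [ 0.575  -0.261   0.1226] [51 54 58]
132 [ 0.574  -0.2573  0.118 ] [57 58 63]
134 [ 0.6181 -0.4144  0.004 ] [ 74 108 176]
136 [ 0.6152 -0.4038  0.003 ] [ 27  93 193]
138 [ 0.6115 -0.3906  0.0039] [ 32  99 197]
140 [ 0.6092 -0.3823  0.0015] [ 27  94 195]
142 [ 0.6052 -0.3677  0.0036] [ 30  96 195]
144 [ 0.6031 -0.3604  0.0007] [ 27  96 194]
tin [ 0.5877 -0.2755  0.0295]
bottle top 0.10583147081082141
[ 0.5727 -0.268   0.0891  0.0634  0.1022] [ 0.57097921 -0.26464509  0.02935149]
tip zmin [0.10463706 0.10824734 0.11183849 0.11597952] [ 0.57620337 -0.26796425  0.10974565]
```

```bash
python3 -m crank '[{"x":-0.1,"y":0,"z":0,"turn":0},{"x":0,"y":0,"z":0,"turn":0},{"x":0,"y":0,"z":0,"turn":0},{"x":0,"y":0,"z":0,"turn":0},{"x":0,"y":0,"z":0,"turn":0}]' 100; python3 -m crank '[{"x":0,"y":0,"z":2,"turn":0},{"x":0,"y":0,"z":3,"turn":0},{"x":0,"y":0,"z":2,"turn":0},{"x":0,"y":0,"z":1.5,"turn":0},{"x":0,"y":0,"z":0,"turn":0}]';  python3 -m crank '[{"x":0,"y":0,"z":0.5,"turn":0},{"x":0,"y":0,"z":0.3,"turn":0},{"x":0,"y":0,"z":0,"turn":0}]'
python3 - <<'E'
from h import *
p,d=manip.grab_frame("side"); cv2.imwrite("pics/s3.png",cv2.resize(p[95:185,200:310],None,fx=5,fy=5,interpolation=2)[:,:,::-1])
E
```

```text
time: 4.5
tool_pos: [0.5736, -0.269, 0.0645]
tool_rot: [-0.0, 0.999, 0.042, -0.0]
contact_force: [0.4, 0.4, -0.1]
gripper_width: 0.846
grasp_force: 0.0
time: 5.0
tool_pos: [0.5719, -0.268, -0.0228]
tool_rot: [-0.001, 0.999, 0.042, -0.002]
contact_force: [0.1, -1.0, 0.0]
gripper_width: 1.0
grasp_force: 0.0
time: 5.3
tool_pos: [0.5743, -0.2694, -0.0274]
tool_rot: [0.0, 0.999, 0.042, 0.0]
contact_force: [0.7, 0.2, -0.9]
gripper_width: 1.003
grasp_force: 0.0
```

View pics/s3.png

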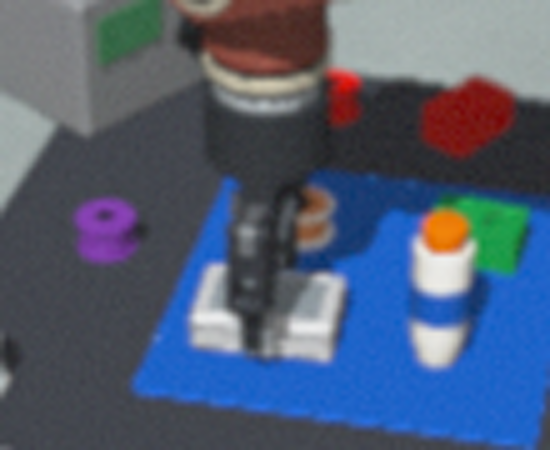

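```bash
python3 - <<'E'
from h import *
for z in(0,0.01,.02,.03): print(z,plane("side",[[252,166.6]],z).round(4))
E
python3 -m crank '[{"x":0,"y":0,"z":0.3,"turn":0},{"x":0,"y":0,"z":0,"turn":0},{"x":0,"y":0,"z":0,"turn":0},{"x":0,"y":0,"z":0,"turn":0},{"x":0,"y":0,"z":0,"turn":0}]' 0;  python3 -m crank '[{"x":0,"y":0,"z":0,"turn":0},{"x":0,"y":0,"z":0,"turn":0}]'
```

```text
0 [[ 0.5702 -0.2416 -0.    ]]
0.01 [[ 0.5667 -0.2292  0.01  ]]
0.02 [[ 0.5632 -0.2168  0.02  ]]
0.03 [[ 0.5597 -0.2044  0.03  ]]
time: 5.85
tool_pos: [0.5741, -0.2693, -0.0306]
tool_rot: [0.0, 0.999, 0.042, 0.0]
contact_force: [0.1, 0.1, 2.6]
gripper_width: 0.666
grasp_force: 66.8
time: 6.05
tool_pos: [0.5742, -0.2694, -0.0306]
tool_rot: [0.0, 0.999, 0.042, 0.0]
contact_force: [-0.3, -0.3, 2.7]
gripper_width: 0.665
grasp_force: 66.9
```

```bash
python3 -m crank '[{"x":0,"y":0,"z":-1,"turn":0},{"x":0,"y":0,"z":-3,"turn":0},{"x":0,"y":0,"z":-4,"turn":0.07},{"x":0,"y":0,"z":-2,"turn":0.07},{"x":0,"y":0,"z":0,"turn":0.062}]'; python3 plan.py 0.561 0.116 0.07 -0.117
```

```text
time: 6.55
tool_pos: [0.5762, -0.2706, 0.0741]
tool_rot: [0.002, 0.998, -0.06, 0.003]
contact_force: [-0.1, -0.5, -0.9]
gripper_width: 0.663
grasp_force: 66.7
psi -0.120 pos [ 0.5762 -0.2706  0.0741] turn -0.003 | after turn: (np.float64(-6.02), np.float64(-38.21), np.float64(0.41)) before turn: (np.float64(-6.13), np.float64(-38.2), np.float64(0.41)) t 6.5 F [-0.1 -0.5 -0.9] w 0.663 g 66.7
```

```bash
python3 -m crank '[{"x":-0.3,"y":-2,"z":0,"turn":0},{"x":-0.6,"y":-3.5,"z":0,"turn":0},{"x":-0.7,"y":-4.5,"z":0,"turn":0},{"x":-0.7,"y":-4.5,"z":0,"turn":0},{"x":-0.7,"y":-4.5,"z":0,"turn":0}]' && python3 -m crank '[{"x":-0.7,"y":-4.5,"z":0,"turn":0},{"x":-0.7,"y":-4.5,"z":0,"turn":0},{"x":-0.7,"y":-4.5,"z":0,"turn":0},{"x":-0.6,"y":-3.7,"z":0,"turn":0},{"x":-0.35,"y":-2,"z":0,"turn":0}]'; python3 -m crank '[{"x":0,"y":0,"z":0,"turn":0},{"x":0,"y":0,"z":0,"turn":0},{"x":0,"y":0,"z":0,"turn":0}]'; python3 plan.py 0.561 0.116 -0.033 -0.117
```

```text
time: 7.05
tool_pos: [0.5644, -0.0741, 0.0678]
tool_rot: [-0.0, 0.998, -0.058, -0.001]
contact_force: [0.3, -0.7, -1.2]
gripper_width: 0.666
grasp_force: 66.6
time: 7.55
tool_pos: [0.556, 0.121, 0.0679]
tool_rot: [-0.0, 0.998, -0.057, -0.001]
contact_force: [0.4, -0.8, -0.2]
gripper_width: 0.667
grasp_force: 66.6
time: 7.85
tool_pos: [0.5577, 0.1167, 0.0685]
tool_rot: [0.0, 0.998, -0.059, -0.001]
contact_force: [-0.1, -0.5, -0.5]
gripper_width: 0.67
grasp_force: 66.6
psi -0.117 pos [0.5577 0.1167 0.0685] turn -0.000 | after turn: (np.float64(0.33), np.float64(0.03), np.float64(10.15)) before turn: (np.float64(0.33), np.float64(0.03), np.float64(10.15)) t 7.8 F [-0.1 -0.5 -0.5] w 0.67 g 66.6
```

```bash
python3 -m crank '[{"x":0.3,"y":0,"z":2,"turn":0},{"x":0,"y":0,"z":3,"turn":0},{"x":0,"y":0,"z":2.5,"turn":0},{"x":0,"y":0,"z":1.2,"turn":0},{"x":0,"y":0,"z":0.6,"turn":0}]' && python3 -m crank '[{"x":0,"y":0,"z":0.4,"turn":0},{"x":0,"y":0,"z":0.2,"turn":0},{"x":0,"y":0,"z":0,"turn":0},{"x":0,"y":0,"z":0,"turn":0}]';python3 plan.py 0.561 0.116 -0.0335 -0.117
```

```text
time: 8.35
tool_pos: [0.5603, 0.1161, -0.0255]
tool_rot: [0.0, 0.998, -0.059, -0.001]
contact_force: [-0.7, -0.0, -1.2]
gripper_width: 0.663
grasp_force: 66.6
time: 8.75
tool_pos: [0.5622, 0.1171, -0.029]
tool_rot: [-0.0, 0.998, -0.059, 0.001]
contact_force: [0.2, -0.2, -1.2]
gripper_width: 0.662
grasp_force: 66.6
psi -0.117 pos [ 0.5622  0.1171 -0.029 ] turn -0.000 | after turn: (np.float64(-0.11), np.float64(0.12), np.float64(0.45)) before turn: (np.float64(-0.11), np.float64(0.12), np.float64(0.45)) t 8.8 F [ 0.2 -0.2 -1.2] w 0.662 g 66.6
```

```bash
python3 -m crank '[{"x":-0.1,"y":0.1,"z":0.2,"turn":0},{"x":0,"y":0,"z":0.1,"turn":0},{"x":0,"y":0,"z":0.1,"turn":0},{"x":0,"y":0,"z":0,"turn":0},{"x":0,"y":0,"z":0,"turn":0}]' ;python3 plan.py 0.561 0.116 -0.0335 -0.117
```

```text
time: 9.25
tool_pos: [0.5603, 0.1161, -0.0336]
tool_rot: [0.0, 0.998, -0.059, -0.0]
contact_force: [-2.4, -0.7, 3.1]
gripper_width: 0.669
grasp_force: 67.0
psi -0.117 pos [ 0.5603  0.1161 -0.0336] turn -0.000 | after turn: (np.float64(0.08), np.float64(0.0), np.float64(-0.01)) before turn: (np.float64(0.08), np.float64(0.0), np.float64(-0.01)) t 9.2 F [-2.4 -0.7  3.1] w 0.669 g 67.0
```

```bash
python3 -m crank '[{"x":0,"y":0,"z":0,"turn":0},{"x":0,"y":0,"z":0,"turn":0},{"x":0,"y":0,"z":0,"turn":0},{"x":0,"y":0,"z":0,"turn":0},{"x":0,"y":0,"z":-1,"turn":0}]' 95;  python3 -m crank '[{"x":0,"y":0,"z":-3,"turn":0},{"x":0,"y":0,"z":-4,"turn":0},{"x":0,"y":0,"z":-2,"turn":0},{"x":0,"y":0,"z":0,"turn":0}]' ;python3 plan.py 0.5805 -0.380 0.07 -0.117
```

```text
time: 9.75
tool_pos: [0.5587, 0.1159, -0.0253]
tool_rot: [0.0, 0.998, -0.059, -0.002]
contact_force: [0.2, -0.1, 0.1]
gripper_width: 0.951
grasp_force: 0.0
time: 10.15
tool_pos: [0.5638, 0.1164, 0.0714]
tool_rot: [-0.001, 0.998, -0.059, 0.005]
contact_force: [0.3, 0.1, -0.1]
gripper_width: 0.951
grasp_force: 0.0
psi -0.117 pos [0.5638 0.1164 0.0714] turn -0.000 | after turn: (np.float64(7.45), np.float64(49.11), np.float64(0.14)) before turn: (np.float64(7.46), np.float64(49.11), np.float64(0.14)) t 10.2 F [ 0.3  0.1 -0.1] w 0.951 g 0.0
```

```bash
python3 -m crank '[{"x":0.4,"y":2.5,"z":0,"turn":0},{"x":0.7,"y":4.4,"z":0,"turn":0},{"x":0.7,"y":4.7,"z":0,"turn":0},{"x":0.7,"y":4.7,"z":0,"turn":0},{"x":0.7,"y":4.7,"z":0,"turn":0}]' && python3 -m crank '[{"x":0.7,"y":4.7,"z":0,"turn":0},{"x":0.7,"y":4.7,"z":0,"turn":0},{"x":0.7,"y":4.7,"z":0,"turn":0},{"x":0.7,"y":4.7,"z":0,"turn":0},{"x":0.7,"y":4.7,"z":0,"turn":0}]'; python3 -m crank '[{"x":0.6,"y":3,"z":0,"turn":0},{"x":0.2,"y":1.6,"z":0,"turn":0},{"x":0,"y":0,"z":0,"turn":0},{"x":0,"y":0,"z":0,"turn":0}]'; python3 plan.py 0.5805 -0.38 -0.031 -0.117
```

```text
time: 10.65
tool_pos: [0.5665, -0.0977, 0.0649]
tool_rot: [-0.0, 0.998, -0.058, -0.001]
contact_force: [0.6, 0.5, -0.1]
gripper_width: 0.95
grasp_force: 0.0
time: 11.15
tool_pos: [0.5738, -0.3352, 0.0646]
tool_rot: [-0.001, 0.998, -0.059, -0.001]
contact_force: [0.9, 0.4, -0.2]
gripper_width: 0.951
grasp_force: 0.0
time: 11.55
tool_pos: [0.577, -0.3789, 0.0651]
tool_rot: [-0.001, 0.998, -0.058, -0.001]
contact_force: [0.1, 0.3, 0.1]
gripper_width: 0.949
grasp_force: 0.0
psi -0.117 pos [ 0.577  -0.3789  0.0651] turn 0.000 | after turn: (np.float64(0.36), np.float64(0.07), np.float64(9.61)) before turn: (np.float64(0.36), np.float64(0.07), np.float64(9.61)) t 11.6 F [0.1 0.3 0.1] w 0.949 g 0.0
```

```bash
python3 -m crank '[{"x":0.35,"y":0.1,"z":2,"turn":0},{"x":0,"y":0,"z":3,"turn":0},{"x":0,"y":0,"z":2,"turn":0},{"x":0,"y":0,"z":1,"turn":0},{"x":0,"y":0,"z":0.5,"turn":0}]' && python3 -m crank '[{"x":0,"y":0,"z":0.5,"turn":0},{"x":0,"y":0,"z":0.5,"turn":0},{"x":0,"y":0,"z":0,"turn":0},{"x":0,"y":0,"z":0,"turn":0}]'; python3 plan.py 0.5805 -0.38 -0.031 -0.117; python3 -m crank '[{"x":0,"y":0,"z":0,"turn":0},{"x":0,"y":0,"z":0,"turn":0},{"x":0,"y":0,"z":0,"turn":0},{"x":0,"y":0,"z":0,"turn":0},{"x":0,"y":0,"z":0,"turn":0}]' 0;  python3 -m crank '[{"x":0,"y":0,"z":0,"turn":0},{"x":0,"y":0,"z":0,"turn":0}]';python3 plan.py 0.561 0.116 0.07 -0.117
```

```text
time: 12.05
tool_pos: [0.5799, -0.3796, -0.0214]
tool_rot: [-0.001, 0.998, -0.058, -0.001]
contact_force: [0.5, -0.4, 0.1]
gripper_width: 0.947
grasp_force: 0.0
time: 12.45
tool_pos: [0.5811, -0.3821, -0.0283]
tool_rot: [0.0, 0.998, -0.059, 0.0]
contact_force: [-0.5, 0.0, -0.3]
gripper_width: 0.951
grasp_force: 0.0
psi -0.117 pos [ 0.5811 -0.3821 -0.0283] turn -0.000 | after turn: (np.float64(-0.08), np.float64(-0.2), np.float64(0.27)) before turn: (np.float64(-0.08), np.float64(-0.2), np.float64(0.27)) t 12.4 F [-0.5  0.  -0.3] w 0.951 g 0.0
time: 12.95
tool_pos: [0.5811, -0.3821, -0.0281]
tool_rot: [0.0, 0.998, -0.059, 0.0]
contact_force: [-1.0, 1.2, 4.9]
gripper_width: 0.427
grasp_force: 59.4
time: 13.15
tool_pos: [0.5812, -0.3821, -0.0281]
tool_rot: [0.0, 0.998, -0.059, 0.0]
contact_force: [-0.9, 0.1, 6.9]
gripper_width: 0.429
grasp_force: 59.5
psi -0.117 pos [ 0.5812 -0.3821 -0.0281] turn -0.000 | after turn: (np.float64(-7.82), np.float64(-49.24), np.float64(-9.81)) before turn: (np.float64(-7.83), np.float64(-49.23), np.float64(-9.81)) t 13.2 F [-0.9  0.1  6.9] w 0.429 g 59.5
```

```bash
python3 -m crank '[{"x":0,"y":0,"z":-1,"turn":0},{"x":0,"y":0,"z":-3,"turn":0},{"x":0,"y":0,"z":-4,"turn":0},{"x":0,"y":0,"z":-2,"turn":0},{"x":0,"y":0,"z":0,"turn":0}]'; python3 -m crank '[{"x":-0.4,"y":-2.5,"z":0,"turn":0},{"x":-0.7,"y":-4.5,"z":0,"turn":0},{"x":-0.75,"y":-4.7,"z":0,"turn":0},{"x":-0.75,"y":-4.7,"z":0,"turn":0},{"x":-0.75,"y":-4.7,"z":0,"turn":0}]' && python3 -m crank '[{"x":-0.75,"y":-4.7,"z":0,"turn":0},{"x":-0.75,"y":-4.7,"z":0,"turn":0},{"x":-0.75,"y":-4.7,"z":0,"turn":0},{"x":-0.75,"y":-4.7,"z":0,"turn":0},{"x":-0.75,"y":-4.7,"z":0,"turn":0}]'; python3 -m crank '[{"x":-0.55,"y":-3.1,"z":0,"turn":0},{"x":-0.2,"y":-1.7,"z":0,"turn":0},{"x":0,"y":0,"z":0,"turn":0},{"x":0,"y":0,"z":0,"turn":0},{"x":0,"y":0,"z":0,"turn":0}]';python3 plan.py 0.561 0.116 -0.004 -0.117
python3 - <<'E'
from h import *
p,d=manip.grab_frame("side"); np.savez("side4.npz",p=p,d=d); cv2.imwrite("pics/s4.png",cv2.resize(p[130:260,150:300],None,fx=4,fy=4,interpolation=2)[:,:,::-1])
P=cloud("side",d); Q=P[130:270,130:300].reshape(-1,3)
k=Q[(abs(Q[:,0]-.561)<.06)&(abs(Q[:,1]-.116)<.05)&(Q[:,2]>.02)&(Q[:,2]<.032)];print(rect(k),np.median(k,0))
E
```

```text
time: 13.65
tool_pos: [0.5829, -0.3836, 0.0759]
tool_rot: [0.002, 0.998, -0.059, 0.003]
contact_force: [0.1, 0.0, -0.7]
gripper_width: 0.43
grasp_force: 59.9
time: 14.15
tool_pos: [0.5702, -0.1659, 0.0684]
tool_rot: [-0.001, 0.998, -0.059, -0.002]
contact_force: [0.5, -0.3, -0.5]
gripper_width: 0.424
grasp_force: 60.0
time: 14.65
tool_pos: [0.5603, 0.0714, 0.0687]
tool_rot: [0.0, 0.998, -0.059, -0.002]
contact_force: [0.8, -0.0, -1.1]
gripper_width: 0.424
grasp_force: 60.0
time: 15.15
tool_pos: [0.5599, 0.1171, 0.0699]
tool_rot: [0.0, 0.998, -0.059, -0.001]
contact_force: [-0.2, -1.1, -0.5]
gripper_width: 0.428
grasp_force: 60.1
psi -0.118 pos [0.5599 0.1171 0.0699] turn -0.001 | after turn: (np.float64(0.12), np.float64(0.1), np.float64(7.39)) before turn: (np.float64(0.12), np.float64(0.1), np.float64(7.39)) t 15.2 F [-0.2 -1.1 -0.5] w 0.428 g 60.1
[ 0.5598  0.116   0.0907  0.0607 -0.1191] [0.55795412 0.11830956 0.0259637 ]
```

View pics/s4.png

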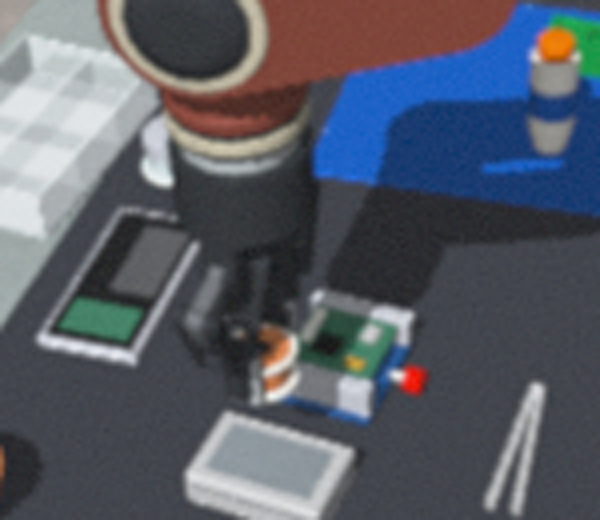

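Run:
```python
from h import *
f=np.load("side4.npz"); P=cloud("side",f["d"]); hsv=cv2.cvtColor(f["p"],cv2.COLOR_RGB2HSV)
c=(hsv[...,0]<18)&(hsv[...,1]>90)&(hsv[...,2]>110); c[:]=c; m=np.zeros_like(c); m[208:235,205:228]=1
Q=P[m&c]; k=Q[Q[:,2]>.06]; print("copper",len(k),k.min(0).round(4),k.max(0).round(4),k.mean(0).round(4))
w=(hsv[...,1]<60)&(hsv[...,2]>140)&m; k=P[w]; k=k[k[:,2]>.06]; print("white",len(k),k.min(0).round(4),k.max(0).round(4))
for zt in(.10,.12):
  print(zt,len(k[abs(k[:,2]-zt)<.01]))
print(np.unique(np.c_[k.round(3)],axis=0)[::6])
```

```text
copper 59 [0.5431 0.1    0.1053] [0.5612 0.1362 0.1355] [0.5505 0.1168 0.1211]
white 66 [0.5383 0.1013 0.1017] [0.5563 0.1411 0.1274]
0.1 32
0.12 34
[[0.538 0.115 0.102]
 [0.54  0.109 0.105]
 [0.541 0.112 0.124]
 [0.542 0.117 0.116]
 [0.542 0.126 0.105]
 [0.544 0.101 0.123]
 [0.544 0.13  0.125]
 [0.546 0.127 0.118]
 [0.547 0.134 0.125]
 [0.551 0.131 0.124]
 [0.553 0.141 0.11 ]]
```

```bash
python3 -m crank '[{"x":0,"y":0.1,"z":2,"turn":0},{"x":0,"y":0,"z":2.5,"turn":0},{"x":0,"y":0,"z":1.5,"turn":0},{"x":0,"y":0,"z":0.7,"turn":0},{"x":0,"y":0,"z":0.3,"turn":0}]' && python3 -m crank '[{"x":0,"y":0,"z":0,"turn":0},{"x":0,"y":0,"z":0,"turn":0},{"x":0,"y":0,"z":0,"turn":0}]';python3 plan.py 0.5598 0.116 -0.0048 -0.117
```

```text
time: 15.7
tool_pos: [0.56, 0.1166, 0.0002]
tool_rot: [0.0, 0.998, -0.059, -0.001]
contact_force: [0.5, -0.7, -0.5]
gripper_width: 0.43
grasp_force: 60.1
time: 16.0
tool_pos: [0.5613, 0.1172, 0.0022]
tool_rot: [-0.0, 0.998, -0.059, 0.001]
contact_force: [-0.9, 0.3, -0.2]
gripper_width: 0.426
grasp_force: 60.1
psi -0.117 pos [0.5613 0.1172 0.0022] turn -0.000 | after turn: (np.float64(-0.13), np.float64(0.14), np.float64(0.7)) before turn: (np.float64(-0.13), np.float64(0.14), np.float64(0.7)) t 16.0 F [-0.9  0.3 -0.2] w 0.426 g 60.1
```

```bash
python3 -m crank '[{"x":-0.1,"y":0.1,"z":0.3,"turn":0},{"x":0,"y":0,"z":0.2,"turn":0},{"x":0,"y":0,"z":0.1,"turn":0},{"x":0,"y":0,"z":0,"turn":0},{"x":0,"y":0,"z":0,"turn":0}]' ;python3 plan.py 0.5598 0.116 -0.0051 -0.117
```

```text
time: 16.5
tool_pos: [0.5593, 0.1162, -0.005]
tool_rot: [-0.0, 0.998, -0.059, 0.0]
contact_force: [0.4, -1.2, -1.3]
gripper_width: 0.427
grasp_force: 60.1
psi -0.117 pos [ 0.5593  0.1162 -0.005 ] turn -0.000 | after turn: (np.float64(0.06), np.float64(0.01), np.float64(0.01)) before turn: (np.float64(0.06), np.float64(0.01), np.float64(0.01)) t 16.5 F [ 0.4 -1.2 -1.3] w 0.427 g 60.1
```

```bash
python3 -m crank '[{"x":0,"y":0,"z":0.1,"turn":0},{"x":0,"y":0,"z":0,"turn":0},{"x":0,"y":0,"z":0,"turn":0}]'; python3 -m crank '[{"x":0,"y":0,"z":0,"turn":0},{"x":0,"y":0,"z":0,"turn":0},{"x":0,"y":0,"z":0,"turn":0},{"x":0,"y":0,"z":0,"turn":0},{"x":0,"y":0,"z":-1,"turn":0}]' 95;  python3 -m crank '[{"x":0,"y":0,"z":-2,"turn":0},{"x":0,"y":0,"z":-3,"turn":0},{"x":0,"y":0,"z":-1.5,"turn":0},{"x":0,"y":0,"z":0,"turn":0}]' ;python3 plan.py 0.462 -0.388 0.07 -0.067
```

```text
time: 16.8
tool_pos: [0.5593, 0.1162, -0.0051]
tool_rot: [0.0, 0.998, -0.059, -0.0]
contact_force: [-3.5, -0.5, 5.2]
gripper_width: 0.424
grasp_force: 60.4
time: 17.3
tool_pos: [0.5577, 0.1161, 0.0026]
tool_rot: [0.0, 0.998, -0.059, -0.002]
contact_force: [0.3, -0.1, 0.1]
gripper_width: 0.95
grasp_force: 0.0
time: 17.7
tool_pos: [0.5619, 0.1164, 0.0727]
tool_rot: [-0.0, 0.998, -0.059, 0.003]
contact_force: [0.1, 0.5, 0.1]
gripper_width: 0.944
grasp_force: 0.0
psi -0.117 pos [0.5619 0.1164 0.0727] turn -0.050 | after turn: (np.float64(-6.59), np.float64(51.0), np.float64(0.27)) before turn: (np.float64(-4.02), np.float64(51.26), np.float64(0.27)) t 17.7 F [0.1 0.5 0.1] w 0.944 g 0.0
```

```bash
python3 -m crank '[{"x":0,"y":0,"z":-2,"turn":-0.05},{"x":-0.3,"y":2.5,"z":-2,"turn":0},{"x":-0.6,"y":4.4,"z":0,"turn":0},{"x":-0.6,"y":4.7,"z":0,"turn":0},{"x":-0.6,"y":4.7,"z":0,"turn":0}]' && python3 -m crank '[{"x":-0.6,"y":4.7,"z":0,"turn":0},{"x":-0.6,"y":4.7,"z":0,"turn":0},{"x":-0.6,"y":4.7,"z":0,"turn":0},{"x":-0.6,"y":4.7,"z":0,"turn":0},{"x":-0.6,"y":4.7,"z":0,"turn":0}]'; python3 -m crank '[{"x":-0.6,"y":4.7,"z":0,"turn":0},{"x":-0.6,"y":4,"z":0,"turn":0},{"x":-0.3,"y":2.5,"z":0,"turn":0},{"x":0,"y":0,"z":0,"turn":0},{"x":0,"y":0,"z":0,"turn":0}]'; python3 plan.py 0.462 -0.388 -0.029 -0.067
```

```text
time: 18.2
tool_pos: [0.5262, -0.0461, 0.1078]
tool_rot: [-0.0, 0.999, -0.033, -0.001]
contact_force: [0.5, -1.2, -0.7]
gripper_width: 0.947
grasp_force: 0.0
time: 18.7
tool_pos: [0.4803, -0.2788, 0.1075]
tool_rot: [-0.001, 0.999, -0.034, -0.001]
contact_force: [0.4, 0.0, 0.5]
gripper_width: 0.951
grasp_force: 0.0
time: 19.2
tool_pos: [0.4584, -0.3877, 0.1075]
tool_rot: [-0.001, 0.999, -0.034, -0.001]
contact_force: [-0.1, 0.7, -1.3]
gripper_width: 0.954
grasp_force: 0.0
psi -0.068 pos [ 0.4584 -0.3877  0.1075] turn -0.001 | after turn: (np.float64(0.36), np.float64(0.0), np.float64(13.65)) before turn: (np.float64(0.36), np.float64(0.0), np.float64(13.65)) t 19.2 F [-0.1  0.7 -1.3] w 0.954 g 0.0
```

```bash
python3 -m crank '[{"x":0.35,"y":0,"z":2.5,"turn":0},{"x":0,"y":0,"z":4,"turn":0},{"x":0,"y":0,"z":3,"turn":0},{"x":0,"y":0,"z":2,"turn":0},{"x":0,"y":0,"z":1,"turn":0}]' && python3 -m crank '[{"x":0,"y":0,"z":0.7,"turn":0},{"x":0,"y":0,"z":0.4,"turn":0},{"x":0,"y":0,"z":0,"turn":0},{"x":0,"y":0,"z":0,"turn":0}]'; python3 plan.py 0.462 -0.388 -0.029 -0.067; python3 -m crank '[{"x":0,"y":0,"z":0,"turn":0},{"x":0,"y":0,"z":0,"turn":0},{"x":0,"y":0,"z":0,"turn":0},{"x":0,"y":0,"z":0,"turn":0},{"x":0,"y":0,"z":0,"turn":0}]' 0;  python3 -m crank '[{"x":0,"y":0,"z":0,"turn":0},{"x":0,"y":0,"z":0,"turn":0}]';python3 plan.py 0.5366 -0.089 0.10 -0.117
```

```text
time: 19.7
tool_pos: [0.4615, -0.3851, -0.0193]
tool_rot: [-0.002, 0.999, -0.033, -0.002]
contact_force: [0.3, 0.3, 0.7]
gripper_width: 0.954
grasp_force: 0.0
time: 20.1
tool_pos: [0.4634, -0.3891, -0.0258]
tool_rot: [0.001, 0.999, -0.034, 0.001]
contact_force: [-0.4, -0.6, -0.3]
gripper_width: 0.944
grasp_force: 0.0
psi -0.067 pos [ 0.4634 -0.3891 -0.0258] turn -0.000 | after turn: (np.float64(-0.14), np.float64(-0.1), np.float64(0.32)) before turn: (np.float64(-0.14), np.float64(-0.1), np.float64(0.32)) t 20.1 F [-0.4 -0.6 -0.3] w 0.944 g 0.0
time: 20.6
tool_pos: [0.4631, -0.3889, -0.0264]
tool_rot: [0.0, 0.999, -0.034, 0.0]
contact_force: [0.1, -0.3, 3.1]
gripper_width: 0.407
grasp_force: 61.8
time: 20.8
tool_pos: [0.4631, -0.389, -0.0264]
tool_rot: [0.0, 0.999, -0.034, 0.0]
contact_force: [0.1, -0.7, 3.8]
gripper_width: 0.414
grasp_force: 61.8
psi -0.067 pos [ 0.4631 -0.389  -0.0264] turn 0.050 | after turn: (np.float64(3.8), np.float64(-30.65), np.float64(-12.64)) before turn: (np.float64(5.32), np.float64(-30.42), np.float64(-12.64)) t 20.8 F [ 0.1 -0.7  3.8] w 0.414 g 61.8
```

```bash
python3 -m crank '[{"x":0,"y":0,"z":-2,"turn":0},{"x":0,"y":0,"z":-4,"turn":0},{"x":0,"y":0,"z":-4,"turn":0},{"x":0,"y":0,"z":-3,"turn":0.05},{"x":0.3,"y":-2,"z":0,"turn":0}]' && python3 -m crank '[{"x":0.5,"y":-4.2,"z":0,"turn":0},{"x":0.6,"y":-4.7,"z":0,"turn":0},{"x":0.6,"y":-4.7,"z":0,"turn":0},{"x":0.6,"y":-4.7,"z":0,"turn":0},{"x":0.6,"y":-4.7,"z":0,"turn":0}]';  python3 -m crank '[{"x":0.4,"y":-3.6,"z":0,"turn":0},{"x":0.2,"y":-2,"z":2,"turn":0},{"x":0,"y":0,"z":3,"turn":0},{"x":0,"y":0,"z":0,"turn":0},{"x":0,"y":0,"z":0,"turn":0}]'; python3 plan.py 0.5366 -0.089 -0.0294 -0.117
```

```text
time: 21.3
tool_pos: [0.4701, -0.3726, 0.1087]
tool_rot: [0.004, 0.998, -0.06, 0.004]
contact_force: [1.0, -1.1, 0.3]
gripper_width: 0.411
grasp_force: 61.5
time: 21.8
tool_pos: [0.5225, -0.141, 0.101]
tool_rot: [-0.001, 0.998, -0.058, -0.001]
contact_force: [0.1, -0.5, -0.3]
gripper_width: 0.402
grasp_force: 61.5
time: 22.3
tool_pos: [0.5346, -0.0883, 0.0514]
tool_rot: [-0.0, 0.998, -0.058, -0.002]
contact_force: [-0.1, -1.0, 0.2]
gripper_width: 0.413
grasp_force: 61.4
psi -0.117 pos [ 0.5346 -0.0883  0.0514] turn 0.000 | after turn: (np.float64(0.21), np.float64(0.05), np.float64(8.08)) before turn: (np.float64(0.21), np.float64(0.05), np.float64(8.08)) t 22.3 F [-0.1 -1.   0.2] w 0.413 g 61.4
```

```bash
python3 -m crank '[{"x":0.2,"y":0,"z":2.5,"turn":0},{"x":0,"y":0,"z":3,"turn":0},{"x":0,"y":0,"z":1.2,"turn":0},{"x":0,"y":0,"z":0.5,"turn":0},{"x":0,"y":0,"z":0.2,"turn":0}]' && python3 -m crank '[{"x":0,"y":0,"z":0.2,"turn":0},{"x":0,"y":0,"z":0.1,"turn":0},{"x":0,"y":0,"z":0,"turn":0},{"x":0,"y":0,"z":0,"turn":0}]';python3 plan.py 0.5366 -0.089 -0.0294 -0.117
```

```text
time: 22.8
tool_pos: [0.5387, -0.0897, -0.0203]
tool_rot: [0.0, 0.998, -0.059, 0.0]
contact_force: [-0.0, 0.6, -0.1]
gripper_width: 0.408
grasp_force: 61.4
time: 23.2
tool_pos: [0.5386, -0.0893, -0.0234]
tool_rot: [0.0, 0.998, -0.059, 0.0]
contact_force: [0.3, 1.0, -1.6]
gripper_width: 0.407
grasp_force: 61.4
psi -0.117 pos [ 0.5386 -0.0893 -0.0234] turn -0.000 | after turn: (np.float64(-0.2), np.float64(-0.01), np.float64(0.6)) before turn: (np.float64(-0.2), np.float64(-0.01), np.float64(0.6)) t 23.2 F [ 0.3  1.  -1.6] w 0.407 g 61.4
```

Release to 60 % to stay clear of the holder.

```bash
python3 -m crank '[{"x":-0.2,"y":0,"z":0.3,"turn":0},{"x":0,"y":0,"z":0.15,"turn":0},{"x":0,"y":0,"z":0.1,"turn":0},{"x":0,"y":0,"z":0,"turn":0},{"x":0,"y":0,"z":0,"turn":0}]'; python3 plan.py 0.5366 -0.089 -0.0294 -0.117;  python3 -m crank '[{"x":0,"y":0,"z":0.05,"turn":0},{"x":0,"y":0,"z":0,"turn":0},{"x":0,"y":0,"z":0,"turn":0}]'; python3 plan.py 0.464 -0.2695 0.1 -0.117
```

```text
time: 23.7
tool_pos: [0.5361, -0.0889, -0.0294]
tool_rot: [-0.0, 0.998, -0.059, -0.0]
contact_force: [-2.0, 0.8, 2.4]
gripper_width: 0.408
grasp_force: 61.7
psi -0.117 pos [ 0.5361 -0.0889 -0.0294] turn -0.000 | after turn: (np.float64(0.05), np.float64(-0.0), np.float64(0.0)) before turn: (np.float64(0.05), np.float64(-0.0), np.float64(0.0)) t 23.7 F [-2.   0.8  2.4] w 0.408 g 61.7
time: 24.0
tool_pos: [0.5361, -0.089, -0.0294]
tool_rot: [-0.0, 0.998, -0.059, -0.0]
contact_force: [-3.3, 1.2, 6.5]
gripper_width: 0.411
grasp_force: 62.4
psi -0.117 pos [ 0.5361 -0.089  -0.0294] turn -0.000 | after turn: (np.float64(-5.05), np.float64(18.77), np.float64(-12.94)) before turn: (np.float64(-5.05), np.float64(18.77), np.float64(-12.94)) t 24.0 F [-3.3  1.2  6.5] w 0.411 g 62.4
```

```bash
python3 -m crank '[{"x":0,"y":0,"z":0,"turn":0},{"x":0,"y":0,"z":0,"turn":0},{"x":0,"y":0,"z":0,"turn":0},{"x":0,"y":0,"z":-1,"turn":0},{"x":0,"y":0,"z":-2,"turn":0}]' 60;  python3 -m crank '[{"x":0,"y":0,"z":-3,"turn":0},{"x":0,"y":0,"z":-4,"turn":0},{"x":0,"y":0,"z":-3,"turn":0.1},{"x":0,"y":0,"z":0,"turn":0},{"x":0,"y":0,"z":0,"turn":0}]' 100;python3 plan.py 0.464 -0.2695 0.1 -0.219
```

```text
time: 24.5
tool_pos: [0.5345, -0.0885, -0.0011]
tool_rot: [-0.0, 0.998, -0.059, -0.002]
contact_force: [0.2, 0.0, 0.4]
gripper_width: 0.598
grasp_force: 0.0
time: 25.0
tool_pos: [0.5369, -0.0892, 0.1014]
tool_rot: [0.0, 0.994, -0.108, 0.001]
contact_force: [-0.3, -0.6, -1.9]
gripper_width: 1.001
grasp_force: 0.0
psi -0.216 pos [ 0.5369 -0.0892  0.1014] turn 0.003 | after turn: (np.float64(-3.2), np.float64(19.18), np.float64(0.14)) before turn: (np.float64(-3.25), np.float64(19.18), np.float64(0.14)) t 25.0 F [-0.3 -0.6 -1.9] w 1.001 g 0.0
```

```bash
python3 -m crank '[{"x":-0.3,"y":2,"z":0,"turn":0},{"x":-0.7,"y":4,"z":0,"turn":0},{"x":-0.8,"y":4.6,"z":0,"turn":0},{"x":-0.8,"y":4.6,"z":0,"turn":0},{"x":-0.6,"y":4,"z":0,"turn":0}]' && python3 -m crank '[{"x":0,"y":0,"z":0,"turn":0},{"x":0,"y":0,"z":0,"turn":0},{"x":0,"y":0,"z":0,"turn":0}]'; python3 plan.py 0.464 -0.2695 0.015 -0.219
```

```text
time: 25.5
tool_pos: [0.4614, -0.2704, 0.098]
tool_rot: [-0.001, 0.994, -0.108, -0.001]
contact_force: [-0.3, 0.4, -0.6]
gripper_width: 1.001
grasp_force: 0.0
time: 25.8
tool_pos: [0.4632, -0.2683, 0.0987]
tool_rot: [-0.001, 0.994, -0.108, -0.001]
contact_force: [-0.2, 0.2, -0.8]
gripper_width: 1.004
grasp_force: 0.0
psi -0.216 pos [ 0.4632 -0.2683  0.0987] turn 0.003 | after turn: (np.float64(0.11), np.float64(0.1), np.float64(8.37)) before turn: (np.float64(0.11), np.float64(0.1), np.float64(8.37)) t 25.8 F [-0.2  0.2 -0.8] w 1.004 g 0.0
```

```bash
python3 -m crank '[{"x":0.1,"y":0.1,"z":2,"turn":0},{"x":0,"y":0,"z":3,"turn":0},{"x":0,"y":0,"z":2,"turn":0},{"x":0,"y":0,"z":1,"turn":0},{"x":0,"y":0,"z":0.3,"turn":0}]'; python3 -m crank '[{"x":0,"y":0,"z":0,"turn":0},{"x":0,"y":0,"z":0,"turn":0},{"x":0,"y":0,"z":0,"turn":0},{"x":0,"y":0,"z":0,"turn":0}]';  python3 plan.py 0.464 -0.2695 0.015 -0.219; python3 -m crank '[{"x":0,"y":0,"z":0,"turn":0},{"x":0,"y":0,"z":0,"turn":0},{"x":0,"y":0,"z":0,"turn":0},{"x":0,"y":0,"z":0,"turn":0},{"x":0,"y":0,"z":0,"turn":0}]' 0; python3 -m crank '[{"x":0,"y":0,"z":0,"turn":0},{"x":0,"y":0,"z":0,"turn":0}]'
```

```text
time: 26.3
tool_pos: [0.4638, -0.269, 0.0154]
tool_rot: [-0.001, 0.994, -0.107, -0.001]
contact_force: [-0.5, -0.2, 0.1]
gripper_width: 0.999
grasp_force: 0.0
time: 26.7
tool_pos: [0.4649, -0.2713, 0.018]
tool_rot: [0.0, 0.994, -0.108, 0.001]
contact_force: [-0.2, 0.4, 0.3]
gripper_width: 1.001
grasp_force: 0.0
psi -0.217 pos [ 0.4649 -0.2713  0.018 ] turn 0.002 | after turn: (np.float64(-0.13), np.float64(-0.15), np.float64(0.3)) before turn: (np.float64(-0.13), np.float64(-0.15), np.float64(0.3)) t 26.7 F [-0.2  0.4  0.3] w 1.001 g 0.0
time: 27.2
tool_pos: [0.4645, -0.2707, 0.0173]
tool_rot: [-0.0, 0.994, -0.108, 0.0]
contact_force: [0.8, 1.5, 1.9]
gripper_width: 0.407
grasp_force: 59.7
time: 27.4
tool_pos: [0.4645, -0.2707, 0.0173]
tool_rot: [-0.0, 0.994, -0.108, 0.0]
contact_force: [-0.7, 1.9, 4.0]
gripper_width: 0.408
grasp_force: 59.8
```

```bash
python3 -m crank '[{"x":0,"y":0,"z":-1,"turn":0},{"x":0,"y":0,"z":-3,"turn":0},{"x":0,"y":0,"z":-4,"turn":0},{"x":0,"y":0,"z":-4,"turn":0},{"x":0,"y":0,"z":0,"turn":0}]'; python3 -m crank '[{"x":0,"y":0,"z":0,"turn":0},{"x":0,"y":0,"z":0,"turn":0}]'; python3 plan.py 0.4972 0.3073 0.137 -0.219
```

```text
time: 27.9
tool_pos: [0.4678, -0.2737, 0.1448]
tool_rot: [0.004, 0.994, -0.108, 0.005]
contact_force: [0.6, -1.0, -1.0]
gripper_width: 0.405
grasp_force: 59.8
time: 28.1
tool_pos: [0.4633, -0.2701, 0.1354]
tool_rot: [-0.001, 0.994, -0.108, -0.001]
contact_force: [-0.3, 0.0, -1.1]
gripper_width: 0.406
grasp_force: 59.8
psi -0.217 pos [ 0.4633 -0.2701  0.1354] turn 0.002 | after turn: (np.float64(-9.24), np.float64(-57.1), np.float64(-0.16)) before turn: (np.float64(-9.14), np.float64(-57.12), np.float64(-0.16)) t 28.1 F [-0.3  0.  -1.1] w 0.406 g 59.8
```

```bash
python3 -m crank '[{"x":-0.3,"y":-2,"z":0,"turn":0},{"x":-0.6,"y":-3.8,"z":0,"turn":0},{"x":-0.7,"y":-4.5,"z":0,"turn":0},{"x":-0.7,"y":-4.5,"z":0,"turn":0},{"x":-0.7,"y":-4.5,"z":0,"turn":0}]' && python3 -m crank '[{"x":-0.7,"y":-4.5,"z":0,"turn":0},{"x":-0.7,"y":-4.5,"z":0,"turn":0},{"x":-0.7,"y":-4.5,"z":0,"turn":0},{"x":-0.7,"y":-4.5,"z":0,"turn":0},{"x":-0.7,"y":-4.5,"z":0,"turn":0}]' &&  python3 -m crank '[{"x":-0.7,"y":-4.5,"z":0,"turn":0},{"x":-0.7,"y":-4.5,"z":0,"turn":0},{"x":-0.7,"y":-4,"z":0,"turn":0},{"x":-0.3,"y":-2.3,"z":0,"turn":0},{"x":0,"y":0,"z":0,"turn":0}]'; python3 -m crank '[{"x":0,"y":0,"z":0,"turn":0},{"x":0,"y":0,"z":0,"turn":0},{"x":0,"y":0,"z":0,"turn":0}]'; python3 plan.py 0.4972 0.3073 0.137 -0.219
python3 - <<'E'
from h import *
for n in("side","top"):
    p,d=manip.grab_frame(n); np.savez(n+"5.npz",p=p,d=d)
    P=cloud(n,d); Q=P.reshape(-1,3); hsv=cv2.cvtColor(p,cv2.COLOR_RGB2HSV).reshape(-1,3)
    z=(abs(Q[:,0]-.5)<.12)&(abs(Q[:,1]-.31)<.07)
    g=z&(Q[:,2]>.054)&(Q[:,2]<.067)
    for nm,c in(("green",(.529,.2996)),("amber",(.4655,.315))):
        k=Q[g&(np.hypot(Q[:,0]-c[0],Q[:,1]-c[1])<.02)]; print(n,nm,len(k),rect(k) if len(k)>4 else "")
    k=Q[z&(Q[:,2]>.02)&(Q[:,2]<.03)]; print(n,"rack",len(k),rect(k))
    if n=="side":
        for a in(.12,.126,.132,.145,.15):
            k=Q[z&(abs(Q[:,2]-a)<.004)]; print(a,len(k),k.min(0).round(4),k.max(0).round(4)) if len(k) else 0
        cv2.imwrite("pics/s5.png",cv2.resize(p[230:370,140:290],None,fx=4,fy=4,interpolation=2)[:,:,::-1])
E
```

```text
time: 28.6
tool_pos: [0.475, -0.0739, 0.1345]
tool_rot: [-0.0, 0.994, -0.109, -0.002]
contact_force: [0.9, 0.4, -1.3]
gripper_width: 0.406
grasp_force: 59.9
time: 29.1
tool_pos: [0.4892, 0.153, 0.1346]
tool_rot: [0.001, 0.994, -0.108, -0.002]
contact_force: [0.6, -0.4, -0.0]
gripper_width: 0.407
grasp_force: 59.9
time: 29.6
tool_pos: [0.4988, 0.308, 0.1343]
tool_rot: [0.001, 0.994, -0.107, -0.002]
contact_force: [0.9, -1.4, -0.7]
gripper_width: 0.405
grasp_force: 60.0
time: 29.9
tool_pos: [0.5002, 0.3048, 0.1364]
tool_rot: [0.0, 0.994, -0.109, -0.0]
contact_force: [1.0, -0.6, -0.6]
gripper_width: 0.408
grasp_force: 60.0
psi -0.219 pos [0.5002 0.3048 0.1364] turn 0.000 | after turn: (np.float64(-0.35), np.float64(-0.18), np.float64(-0.06)) before turn: (np.float64(-0.35), np.float64(-0.18), np.float64(-0.06)) t 29.9 F [ 1.  -0.6 -0.6] w 0.408 g 60.0
side green 76 [0.5289 0.3023 0.019  0.0189 0.2473]
side amber 74 [ 0.4641  0.3193  0.02    0.0161 -1.2688]
side rack 648 [ 0.5039  0.3097  0.1712  0.0582 -0.2244]
0.12 7 [0.4888 0.3086 0.1218] [0.5024 0.3163 0.1238]
0.126 22 [0.4869 0.3012 0.1221] [0.5092 0.3182 0.1298]
0.132 19 [0.4869 0.3072 0.1285] [0.5073 0.3193 0.1349]
0.145 32 [0.4828 0.3044 0.1415] [0.5166 0.3219 0.149 ]
0.15 42 [0.4825 0.3027 0.1466] [0.5111 0.322  0.1538]
top green 38 [ 0.5305  0.3007  0.0177  0.0162 -0.0047]
top amber 42 [ 0.465   0.3166  0.0179  0.0174 -1.5617]
top rack 321 [ 0.505   0.3087  0.1708  0.0587 -0.2204]
```

View pics/s5.png

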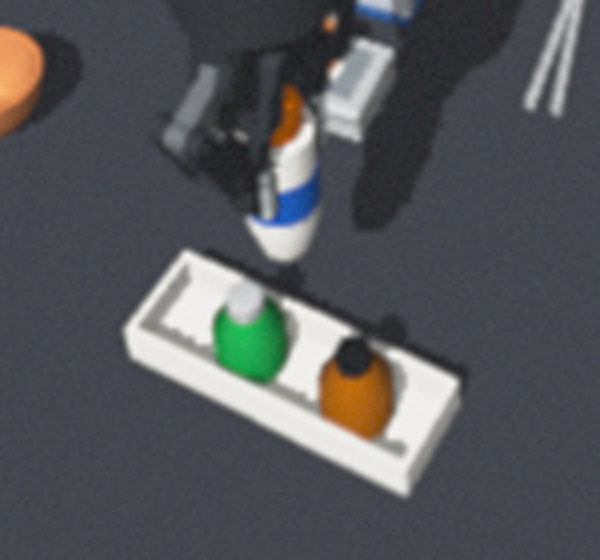

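```bash
python3 -m crank '[{"x":-0.4,"y":-0.4,"z":0.5,"turn":0},{"x":0,"y":0,"z":1.5,"turn":0},{"x":0,"y":0,"z":1.5,"turn":0},{"x":0,"y":0,"z":0.8,"turn":0},{"x":0,"y":0,"z":0.3,"turn":0}]'; python3 -m crank '[{"x":0,"y":0,"z":0,"turn":0},{"x":0,"y":0,"z":0,"turn":0},{"x":0,"y":0,"z":0,"turn":0},{"x":0,"y":0,"z":0,"turn":0},{"x":0,"y":0,"z":0,"turn":0}]'; python3 plan.py 0.497 0.3095 0.0183 -0.219
python3 - <<'E'
from h import *
p,d=manip.grab_frame("side"); P=cloud("side",d).reshape(-1,3)
z=(abs(P[:,0]-.5)<.03)&(abs(P[:,1]-.31)<.025)
for a in(.08,.09,.1,.105,.11):
    k=P[z&(abs(P[:,2]-a)<.004)]
    if len(k): print(a,len(k),k.min(0).round(4),k.max(0).round(4))
E
```

```text
time: 30.5
tool_pos: [0.496, 0.3101, 0.0884]
tool_rot: [0.001, 0.994, -0.108, -0.002]
contact_force: [-0.4, 0.1, -0.5]
gripper_width: 0.408
grasp_force: 60.0
time: 31.0
tool_pos: [0.4977, 0.3109, 0.0915]
tool_rot: [-0.0, 0.994, -0.108, 0.0]
contact_force: [-0.2, 0.8, -0.9]
gripper_width: 0.408
grasp_force: 60.0
psi -0.217 pos [0.4977 0.3109 0.0915] turn 0.002 | after turn: (np.float64(-0.04), np.float64(0.15), np.float64(7.32)) before turn: (np.float64(-0.04), np.float64(0.15), np.float64(7.32)) t 31.0 F [-0.2  0.8 -0.9] w 0.408 g 60.0
0.08 13 [0.4855 0.3079 0.0764] [0.5009 0.3243 0.0835]
0.09 18 [0.4826 0.3081 0.0863] [0.5026 0.3261 0.094 ]
0.1 32 [0.4794 0.3099 0.0967] [0.5095 0.3284 0.1038]
0.105 40 [0.4793 0.3098 0.1014] [0.5095 0.3284 0.109 ]
0.11 39 [0.479  0.3087 0.1062] [0.5091 0.3291 0.1138]
```

```bash
python3 -m crank '[{"x":0,"y":0,"z":0.8,"turn":0},{"x":0,"y":0,"z":0.8,"turn":0},{"x":0,"y":0,"z":0.5,"turn":0},{"x":0,"y":0,"z":0.3,"turn":0},{"x":0,"y":0,"z":0.1,"turn":0}]'; for i in 1 2; do python3 -m crank '[{"x":0,"y":0,"z":0.1,"turn":0},{"x":0,"y":0,"z":0.1,"turn":0},{"x":0,"y":0,"z":0.1,"turn":0},{"x":0,"y":0,"z":0.1,"turn":0},{"x":0,"y":0,"z":0.1,"turn":0}]' | grep -E 'pos|force'; done
```

```text
time: 31.55
tool_pos: [0.497, 0.3105, 0.0651]
tool_rot: [0.0, 0.994, -0.108, -0.001]
contact_force: [-0.5, 0.1, -0.9]
gripper_width: 0.405
grasp_force: 60.0
tool_pos: [0.4975, 0.3108, 0.0611]
contact_force: [-0.1, 1.3, -0.7]
grasp_force: 60.0
tool_pos: [0.4974, 0.3108, 0.0559]
contact_force: [0.2, 0.2, -0.2]
grasp_force: 60.0
```

```bash
for i in 1 2; do python3 -m crank '[{"x":0,"y":0,"z":0.1,"turn":0},{"x":0,"y":0,"z":0.1,"turn":0},{"x":0,"y":0,"z":0.1,"turn":0},{"x":0,"y":0,"z":0.1,"turn":0},{"x":0,"y":0,"z":0.1,"turn":0}]' | grep -E 'pos|force'; done
```

```text
tool_pos: [0.4974, 0.3108, 0.0509]
contact_force: [0.0, 0.0, -0.7]
grasp_force: 60.0
tool_pos: [0.4974, 0.3108, 0.0459]
contact_force: [-0.4, 0.2, -0.4]
grasp_force: 60.0
```

```bash
for i in 1 2; do python3 -m crank '[{"x":0,"y":0,"z":0.1,"turn":0},{"x":0,"y":0,"z":0.1,"turn":0},{"x":0,"y":0,"z":0.1,"turn":0},{"x":0,"y":0,"z":0.1,"turn":0},{"x":0,"y":0,"z":0.1,"turn":0}]' | grep -E 'pos|force'; done
```

```text
tool_pos: [0.4975, 0.3108, 0.0411]
contact_force: [0.3, -0.5, -0.7]
grasp_force: 60.0
tool_pos: [0.4974, 0.3107, 0.0359]
contact_force: [-0.2, 1.2, 0.4]
grasp_force: 60.0
```

Smooth so far; continue down the remaining 1.7 cm.

```bash
for i in 1 2; do python3 -m crank '[{"x":0,"y":0,"z":0.1,"turn":0},{"x":0,"y":0,"z":0.1,"turn":0},{"x":0,"y":0,"z":0.1,"turn":0},{"x":0,"y":0,"z":0.1,"turn":0},{"x":0,"y":0,"z":0.1,"turn":0}]' | grep -E 'pos|force'; done
```

```text
tool_pos: [0.4974, 0.3107, 0.0309]
contact_force: [0.5, -0.8, 0.5]
grasp_force: 60.0
tool_pos: [0.4974, 0.3108, 0.0259]
contact_force: [0.2, 0.3, -0.0]
grasp_force: 60.0
```

```bash
python3 -m crank '[{"x":0,"y":0,"z":0.1,"turn":0},{"x":0,"y":0,"z":0.1,"turn":0},{"x":0,"y":0,"z":0.1,"turn":0},{"x":0,"y":0,"z":0.1,"turn":0},{"x":0,"y":0,"z":0.1,"turn":0}]' | grep -E 'pos|force'; python3 -m crank '[{"x":0,"y":0,"z":0.05,"turn":0},{"x":0,"y":0,"z":0.05,"turn":0},{"x":0,"y":0,"z":0,"turn":0}]' | grep -E 'pos|force'
python3 - <<'E'
from h import *
p,d=manip.grab_frame("side"); cv2.imwrite("pics/s6.png",cv2.resize(p[240:370,140:290],None,fx=4,fy=4,interpolation=2)[:,:,::-1])
E
```

```text
tool_pos: [0.4973, 0.3107, 0.0208]
contact_force: [-0.0, -0.0, -0.1]
grasp_force: 60.0
tool_pos: [0.4973, 0.3107, 0.0198]
contact_force: [0.2, -1.2, -1.5]
grasp_force: 60.0
```

View pics/s6.png

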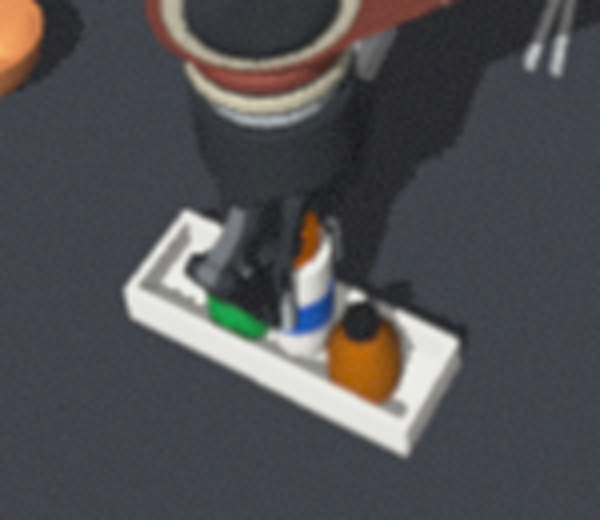

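```bash
python3 -m crank '[{"x":0,"y":0,"z":0.05,"turn":0},{"x":0,"y":0,"z":0.05,"turn":0},{"x":0,"y":0,"z":0.05,"turn":0},{"x":0,"y":0,"z":0,"turn":0}]' | grep -E 'pos|force'
```

```text
tool_pos: [0.4974, 0.3108, 0.0184]
contact_force: [-0.4, -0.7, -1.5]
grasp_force: 60.0
```

```bash
python3 -m crank '[{"x":0,"y":0,"z":0.05,"turn":0},{"x":0,"y":0,"z":0.05,"turn":0},{"x":0,"y":0,"z":0,"turn":0}]' | grep -E 'pos|force'; python3 -m crank '[{"x":0,"y":0,"z":0,"turn":0},{"x":0,"y":0,"z":0,"turn":0},{"x":0,"y":0,"z":0,"turn":0},{"x":0,"y":0,"z":0,"turn":0},{"x":0,"y":0,"z":-0.5,"turn":0}]' 80;  python3 -m crank '[{"x":0,"y":0,"z":-2,"turn":0},{"x":0,"y":0,"z":-3,"turn":0},{"x":0,"y":0,"z":-4,"turn":0},{"x":0,"y":0,"z":-3,"turn":0},{"x":0,"y":0,"z":-2,"turn":0}]' | grep -E 'pos|force';  python3 -m crank '[{"x":-2,"y":0,"z":0,"turn":0},{"x":-3,"y":3,"z":0,"turn":0},{"x":-2,"y":3,"z":0,"turn":0},{"x":-2,"y":3,"z":0,"turn":0},{"x":0,"y":2,"z":0,"turn":0}]' | grep -E 'pos|force'; python3 -m crank '[{"x":0,"y":4,"z":0,"turn":0},{"x":0,"y":4,"z":0,"turn":0},{"x":0,"y":2,"z":0,"turn":0},{"x":0,"y":0,"z":0,"turn":0},{"x":0,"y":0,"z":0,"turn":0}]' | grep -E 'pos|force'
cat > chk.py <<'E'
from h import *
i=__import__("sys").argv[1]; o=[]
for n in("top","side"):
    p,d=manip.grab_frame(n); o.append(p)
    Q=cloud(n,d).reshape(-1,3)
    for nm,x,y,r,lo,hi in(("tin",.56,.116,.06,.021,.031),("spool",.56,.116,.04,.044,.056),("block",.537,-.089,.045,.025,.035),("holder",.548,.008,.055,.026,.04),("bottle",.497,.31,.03,.098,.112),("green",.53,.3,.035,.054,.066),("amber",.46,.316,.035,.054,.066)):
        k=Q[(np.hypot(Q[:,0]-x,Q[:,1]-y)<r)&(Q[:,2]>lo)&(Q[:,2]<hi)]
        print(n,nm,len(k),rect(k) if len(k)>4 else "", np.median(k[:,2]).round(4) if len(k) else "")
cv2.imwrite(f"pics/c{i}.png",cv2.vconcat([cv2.resize(o[0][110:250,90:300],(800,300) and (600,300)),cv2.resize(o[1][130:370,140:340],(600,300))])[:,:,::-1])
E
python3 chk.py 1
```

```text
tool_pos: [0.4976, 0.3108, 0.0183]
contact_force: [-1.3, -0.5, 4.6]
grasp_force: 60.4
time: 37.6
tool_pos: [0.4967, 0.3104, 0.0217]
tool_rot: [0.0, 0.994, -0.108, -0.001]
contact_force: [-0.2, -0.1, 0.0]
gripper_width: 0.8
grasp_force: 0.0
tool_pos: [0.4986, 0.3113, 0.1663]
contact_force: [0.2, -0.1, 0.1]
grasp_force: 0.0
tool_pos: [0.3837, 0.2219, 0.1624]
contact_force: [0.4, 0.6, 0.6]
grasp_force: 0.0
tool_pos: [0.3645, 0.1252, 0.1629]
contact_force: [0.4, -0.1, 0.4]
grasp_force: 0.0
top tin 430 [ 0.5611  0.1156  0.0899  0.0586 -0.0937] 0.0267
top spool 151 [0.5577 0.1152 0.0385 0.0381 1.5407] 0.0507
top block 182 [ 0.5357 -0.0894  0.06    0.0357 -0.1163] 0.0305
top holder 547 [0.5486 0.008  0.0804 0.0689 1.4569] 0.0306
top bottle 83 [0.4983 0.3102 0.0255 0.0252 1.1238] 0.1044
top green 50 [ 0.5194  0.3005  0.046   0.0206 -0.0747] 0.0595
top amber 48 [ 0.4674  0.3086  0.0438  0.0191 -0.9607] 0.0593
side tin 520 [ 0.5592  0.1147  0.0904  0.0612 -0.1038] 0.026
side spool 171 [ 0.5574  0.1158  0.0415  0.0366 -1.2594] 0.0499
side block 175 [ 0.5339 -0.0898  0.0593  0.0386 -0.1482] 0.0299
side holder 535 [0.547  0.0079 0.0852 0.0718 1.4765] 0.0299
side bottle 153 [0.4974 0.3116 0.0278 0.0262 1.4383] 0.1032
side green 74 [ 0.5269  0.3109  0.0438  0.0176 -1.0291] 0.0588
side amber 117 [0.4719 0.3191 0.0418 0.0216 0.0438] 0.0594
```

View pics/c1.png

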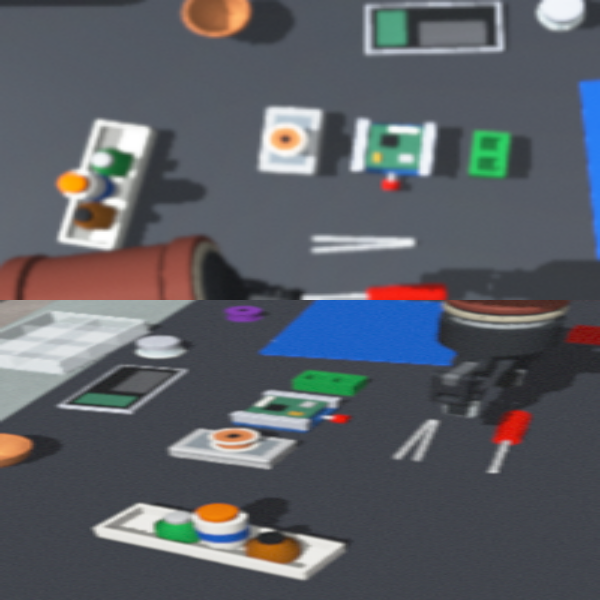

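```bash
python3 -c "
from plant import manip
print(manip.job_done())"
```

```text
the job is handed in; nothing more can be done
None
```

I handed the job in at about 39 s of the 115 s. In the last camera check, the tin (with the spool on its middle) and the block were within tolerance of the holder, the bottle stood upright between the two standing jars in the rack, and the phone had not been touched. The hand-in returned no verdict.

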